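Put away returned brake parts at the packing table

TASK

Clear the returned brake parts from the packing table. On the parcel scale stack the three spare-part cartons, first the large brown one, then the medium white one, and the small black one on top, each centred on what is below it and with its long side running the same way as the scale plate's long side. Lay the left-hand brake lever in the blue bin and the right-hand brake lever in the yellow bin, flat on the bin floor with the silver cap up; set everything down, drop nothing.

Things in the scene. Friction and masses are not known exactly. Their poses are not given: they have to be found in the camera images.
- carton_large: large brown cardboard carton with a red band round its middle, 120 (x) x 60 (y) x 40 mm high, about 0.25 kg, closed. Origin: centre of underside; x along its length, y along its width, z up. Starts flat on the table.
- carton_medium: medium white carton with a green band round its middle, 92 (x) x 54 (y) x 36 mm high, about 0.18 kg, closed. Origin: centre of underside; x along its length, y along its width, z up. Starts flat on the table.
- carton_small: small black carton with an orange band round its middle, 64 (x) x 46 (y) x 32 mm high, about 0.12 kg, closed. Origin: centre of underside; x along its length, y along its width, z up. Starts flat on the table.
- lever_left: left-hand brake lever, lying flat, about 0.13 kg: black block 44 (x) x 24 (y) x 26 mm high, round silver cap 4 mm high on top, dark prongs back to x = -36 mm, silver blade 12 mm high from its front (+x), bent sideways. Origin: centre of the block's underside; z up. Seen from above, looking from block to blade, the blade bends to the LEFT (+y); tip centre at x = 106, y = +42 mm, 7 mm radius.
- lever_right: right-hand brake lever, lying flat, about 0.13 kg: black block 44 (x) x 24 (y) x 26 mm high, round silver cap 4 mm high on top, dark prongs back to x = -36 mm, silver blade 12 mm high from its front (+x), bent sideways. Origin: centre of the block's underside; z up. Seen from above, looking from block to blade, the blade bends to the RIGHT (-y); tip centre at x = 106, y = -42 mm, 7 mm radius.
- bin_blue: blue plastic bin, open-topped, fixed to the table: outside 180 (x) x 150 (y) x 45 mm high, walls and floor 5 mm thick. Origin: centre of its underside (inner floor 5 mm above it); x along its length, z up. Home of the left-hand lever.
- bin_yellow: yellow plastic bin, open-topped, fixed to the table: outside 180 (x) x 150 (y) x 45 mm high, walls and floor 5 mm thick. Origin: centre of its underside (inner floor 5 mm above it); x along its length, z up. Home of the right-hand lever.
- scale: parcel scale, fixed to the table: flat rigid steel plate 150 (x, long side) x 120 mm (y), its top 30 mm above the table, on a grey base; a low black display strip, 24 mm high, lies beyond its +x edge. Origin: on the table under the plate's centre; z up.

How it is judged (in metres and radians):
On the way, in this order (a step that is already met when the one before it is completed fails the run):
1. the large carton stands on the scale plate, centred and squared, let go (z of carton_large in the frame of scale between 0.024 and 0.036 m and horizontal distance between carton_large and scale below 0.015 m and angle between the x axis of carton_large and the x axis of scale, either way round below 0.2 rad and angle between carton_large's own z axis and vertical below 0.1 rad and contact force between carton_large and the fingers below 0.1 N and linear speed of carton_large below 0.02 m/s), for 0.2 s.
2. the medium carton stands on the large one, centred and squared, let go (z of carton_medium in the frame of carton_large between 0.034 and 0.046 m and horizontal distance between carton_medium and carton_large below 0.012 m and angle between the x axis of carton_medium and the x axis of carton_large, either way round below 0.2 rad and angle between carton_medium's own z axis and vertical below 0.1 rad and contact force between carton_medium and the fingers below 0.1 N and linear speed of carton_medium below 0.02 m/s), for 0.2 s.
3. the small carton stands on the medium one, centred and squared, let go (z of carton_small in the frame of carton_medium between 0.03 and 0.042 m and horizontal distance between carton_small and carton_medium below 0.012 m and angle between the x axis of carton_small and the x axis of carton_medium, either way round below 0.2 rad and angle between carton_small's own z axis and vertical below 0.1 rad and contact force between carton_small and the fingers below 0.1 N and linear speed of carton_small below 0.02 m/s), for 0.2 s.
At the end, for the whole second after the job is handed in: Large carton flat on the scale within 15 mm of the plate's centre, medium on large and small on medium within 12 mm, long sides within 0.2 rad; left lever flat on the blue bin's floor, right lever on the yellow bin's, caps up (tilt under 0.15 rad); all let go and at rest (all of step 1 and all of step 2 and all of step 3 and x of lever_left in the frame of bin_blue between -0.085 and 0.085 m and y of lever_left in the frame of bin_blue between -0.07 and 0.07 m and z of lever_left in the frame of bin_blue between -0.005 and 0.015 m and angle between each of lever_left, lever_right's own z axis and vertical below 0.15 rad and x of lever_right in the frame of bin_yellow between -0.085 and 0.085 m and y of lever_right in the frame of bin_yellow between -0.07 and 0.07 m and z of lever_right in the frame of bin_yellow between -0.005 and 0.015 m and contact force between each of lever_left, lever_right and the fingers below 0.1 N and linear speed of each of lever_left, lever_right below 0.02 m/s); the robot touches nothing.
It fails at once if the carton large is dropped (falls free faster than 0.9 m/s, that is from more than about 40 mm) (linear speed of carton_large above 0.9 m/s and contact force between carton_large and the fingers below 0.05 N).
It fails at once if the carton medium is dropped (falls free faster than 0.9 m/s, that is from more than about 40 mm) (linear speed of carton_medium above 0.9 m/s and contact force between carton_medium and the fingers below 0.05 N).
It fails at once if the carton small is dropped (falls free faster than 0.9 m/s, that is from more than about 40 mm) (linear speed of carton_small above 0.9 m/s and contact force between carton_small and the fingers below 0.05 N).
It fails at once if the lever left is dropped (falls free faster than 0.9 m/s, that is from more than about 40 mm) (linear speed of lever_left above 0.9 m/s and contact force between lever_left and the fingers below 0.05 N).
It fails at once if the lever right is dropped (falls free faster than 0.9 m/s, that is from more than about 40 mm) (linear speed of lever_right above 0.9 m/s and contact force between lever_right and the fingers below 0.05 N).
It also fails if it takes over 125 s, if anything falls off the work surface, if the arm or the gripper's body presses on something with over 40 N, if the wrist force passes 120 N, or if a joint passes its speed limit or range.

ROBOT

A 6-joint arm with a two-finger parallel gripper is mounted at the origin on the work surface. World frame = base frame: x ahead of the robot, y to its left, z up, the work surface at z = 0. Lengths are in mm, angles in rad, forces in N, time in s.
With the tool pointing down it reaches from about 275 to 1000 mm from the base axis. Payload 8.4 kg.
Tool frame: the origin (TCP) lies midway between the tips of the shut fingers; the grasp point (between the pads) lies 19 mm behind it; z points along the fingers, y is the direction in which the jaws open and shut (so a half turn about z gives the same grasp; the last joint's range is limited). The gripper opens to 85 mm and grips with 20 to 120 N. Pads are 22 mm wide; open, the fingers measure 114 mm over their backs; the gripper's body (76 mm by 85 mm) begins 54 mm behind the grasp point. The pads swing forward as they close: fully open they stand 13 mm farther back than shut.
Start: joints at [1.202, 0.353, 1.633, -0, 1.155, -0.002], TCP at [224.143, 583.428, 231.281] pointing down, gripper open.
Joint ranges: [-2.63, 2.63], [-0.92, 2.1], [0.06, 2.66], [-1.3, 4.44], [0, 2.69], [-3.02, 3.02]. Speed limits (rad/s): [2.22, 2.22, 2.79, 3.14, 3.14, 3.14].

INTERFACE

Orientations are given as [roll, pitch, yaw] about the fixed x, y, z axes, in that order (R = Rz(yaw) Ry(pitch) Rx(roll)).
In Python, from rig import r gives the robot as it stands. The module is installed in compiled form; this text tells all that it offers.
- The arm moves only by the tool drive_tool, never from a script. Its argument "moves" is a list of rows, each a list of 3 entries, a list of its own where there are three numbers: the closure, from 0 (fully open) to 1 (shut), then the shift along the tool's x, y, z in cm, then the turn about the tool's z in degrees. In form: [[claw, [dx, dy, dz], roll], ...]. A call has 1 to 12 rows; each row is the pose to reach, as a shift and turn from the pose measured when the call began, along the tool's axes at that moment; what a row does not reach only later rows make up. A row lasts 1/8 s, in which the tool goes at most 62.5 mm and 10.7 degrees, less where a joint would pass 70% of its speed; a pose out of reach is approached as far as the arm can. A call with a gripper value outside its range is refused whole. The fingers move at their own pace and stop on an object; "grip_force" is the grip in N (left out, the last holds). Time passes only in rows, so rows that repeat a pose let the fingers close. It gives the time, the measured TCP pose, the force and the opening at its end, in the units of the state.
- r.sense(): the state, without advancing time (a new reading comes with each control period).
- r.grab_frame(name): name is "scene" or "side" or "wrist"; returns a dict with "color" (400x640x3 uint8, red, green, blue), "fx", "fy", "cx", "cy" (pixels), "D" ([k1, k2, p1, p2, k3] as OpenCV has them; the pictures are not rectified), "pose" (4x4, takes a point from camera to world coordinates); the wrist camera has in their place "hand_eye" (4x4, takes a point from camera to tool coordinates, whose origin is the TCP and whose axes are the flange's). Camera axes: x right, y up, looking along -z (the intrinsics and any distortion apply to the point x, -y, -z); pixel columns grow to the right and rows downward; lengths in mm; the calibration is good to about 2 mm. A picture is of the moment at which its call begins: read the wrist's pose just before it. There is no depth.
- r.sign_off(): hands the job in, once; it reports no verdict.
Trained networks look in the newest picture that a camera, given by its name, has taken for a name from the list of things; names that differ only in an ending like _2 or _b are one class to them, and where a whole thing is asked for, a point or a joint stands for the part that bears it (a point fixed in the world has none). Each returns a list of dicts, best first, with "score" (0 to 1); they miss things now and then, are a little off and sometimes report something else, mostly with a low value. They report only what shows in the picture. A call takes as long as a camera call.
- r.outline_of(thing, camera): "mask" (400x640 bool, what is visible of it) and "at" ([column, row] in pixels, amid what is visible of it).
- r.spot_point(thing, camera): "at" ([column, row] in pixels: a listed point, or the origin of a listed thing).
The state is a dict: "clock": time; "qpos": joint angles; "qvel": joint speeds; "joint_efforts": joint torques, N m; "eef_pos": TCP position; "tcp_rot": TCP orientation; "contact_force": force on the tool from outside, world axes, zero at the start; "wrist_torque": the same for the moment, N m; "opening": opening from 0.0 (shut) to 1.0 (fully open).
Only numpy, scipy, OpenCV 4.12 (cv2) and the standard library are available. Lean on these libraries where they do the work, as an engineer would, in place of code of your own. Each camera call takes 0.05 s, during which the arm holds its last target.

## Working session

There is one attempt and no reset: what is moved stays moved. The work goes in short steps, Python scripts to look and compute and a tool call to move; the robot and the scene stay as the last step left them, time stands still between calls to the robot, and variables do not carry over. Pictures are saved under pics/ and viewed, and the job is handed in when it is done.

Besides the shell and the picture viewer there is one more tool, called after "Call:" by a JSON object that holds its "api" and its "payload", one argument or row to a line. drive_tool: Moves the arm, as the interface text tells. Its arguments: {"type":"object","properties":{"moves":{"type":"array"},"grip_force":{"type":"number"}},"required":["moves"]}

```bash
mkdir -p pics; ls
cat > h.py <<'E'
import numpy as np, cv2
from rig import r
def save(img,n): cv2.imwrite('pics/'+n+'.png',cv2.cvtColor(img,cv2.COLOR_RGB2BGR))
E
python3 - <<'E'
from h import *
print(r.sense())
for c in ['scene','side','wrist']:
    f=r.grab_frame(c); save(f['color'],c+'0'); print(c,f['fx'],f['fy'],f['cx'],f['cy'],f['D'],np.round(f.get('pose',f.get('hand_eye')),3).tolist())
E
```

```text
pics
{'clock': 0.0, 'qpos': array([ 1.20160509e+00,  3.53632911e-01,  1.63412925e+00, -4.96099169e-06,
        1.15522703e+00, -2.42378993e-03]), 'qvel': array([ 0.00033371, -0.00185049, -0.00130929,  0.00104726, -0.00117497,
        0.00063628]), 'joint_efforts': array([-4.34169837e-03, -6.05255270e+01, -3.42056429e+01, -3.60150134e-04,
        9.28063964e-03, -1.14097804e-05]), 'eef_pos': array([223.96639305, 582.97711694, 230.57330122]), 'tcp_rot': array([-3.14019611e+00,  1.15102813e-06,  2.77482721e+00]), 'contact_force': array([-0.33296682, -0.99758288,  0.44482089]), 'wrist_torque': array([ 0.00524222,  0.0052882 , -0.01191092]), 'opening': 1.0001522001603598}
scene 413.6168905094681 413.6168905094681 317.69851721320464 199.9408400419684 [-0.00479731  0.          0.          0.          0.        ] [[0.069, -0.652, 0.755, 1461.335], [0.998, 0.044, -0.053, -79.645], [0.002, 0.757, 0.653, 848.753], [0.0, 0.0, 0.0, 1.0]]
side 413.92969950743316 413.92969950743316 319.82198940019566 196.37916318325819 [-0.10857723  0.          0.          0.          0.        ] [[0.984, 0.114, -0.138, 431.334], [-0.178, 0.649, -0.739, -723.877], [0.006, 0.752, 0.659, 660.889], [0.0, 0.0, 0.0, 1.0]]
wrist 341.8427647299201 341.8427647299201 319.7886768061457 200.68832669230275 [-0.02506261  0.          0.          0.          0.        ] [[-0.0, 0.951, 0.309, 80.011], [1.0, -0.0, 0.0, -1.242], [0.0, 0.309, -0.951, -143.298], [0.0, 0.0, 0.0, 1.0]]
```

View pics/scene0.png

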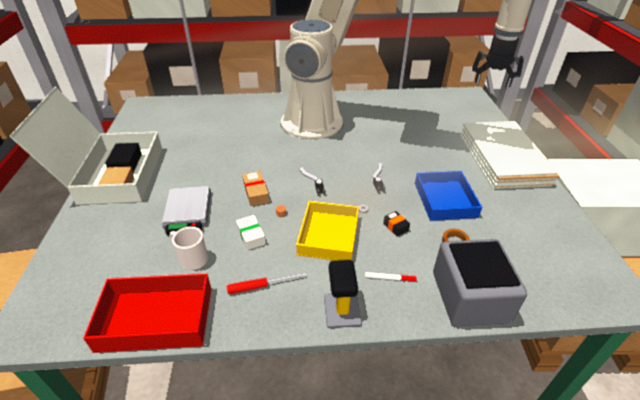

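View pics/side0.png

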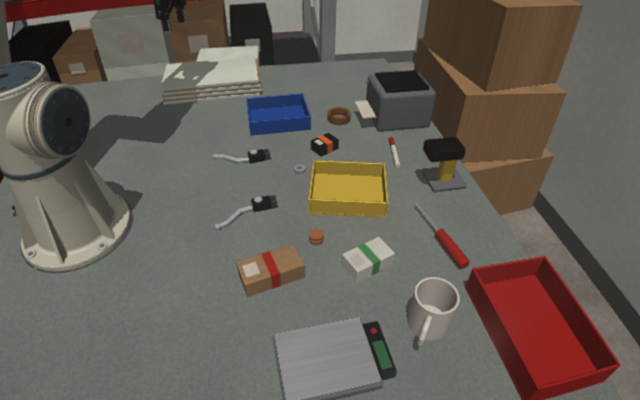

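View pics/wrist0.png

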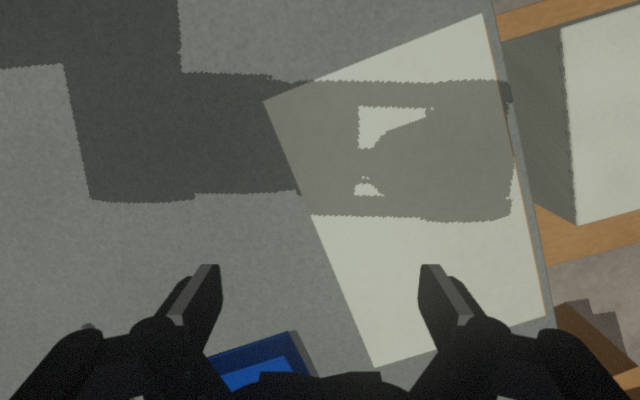

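```bash
cat >> h.py <<'E'
from scipy.optimize import minimize
from scipy.spatial.transform import Rotation as Rn
SZ=dict(carton_large=(120,60,40),carton_medium=(92,54,36),carton_small=(64,46,32),bin_blue=(180,150,45),bin_yellow=(180,150,45))
def campose(f,s=None):
    if 'pose' in f: return f['pose']
    T=np.eye(4); T[:3,:3]=Rn.from_euler('xyz',s['tcp_rot']).as_matrix(); T[:3,3]=s['eef_pos']
    return T@f['hand_eye']
def proj(P,f,T):
    Pc=(np.asarray(P,float)-T[:3,3])@T[:3,:3]
    Pc=Pc*[1,-1,-1]
    K=np.array([[f['fx'],0,f['cx']],[0,f['fy'],f['cy']],[0,0,1]])
    return cv2.projectPoints(Pc.reshape(-1,1,3),np.zeros(3),np.zeros(3),K,np.array(f['D'],float))[0].reshape(-1,2)
def back(uv,z,f,T):
    K=np.array([[f['fx'],0,f['cx']],[0,f['fy'],f['cy']],[0,0,1]])
    n=cv2.undistortPoints(np.array(uv,float).reshape(-1,1,2),K,np.array(f['D'],float)).reshape(-1,2)
    d=np.c_[n[:,0],-n[:,1],-np.ones(len(n))]@T[:3,:3].T
    return T[:3,3]+d*((z-T[2,3])/d[:,2])[:,None]
def box(x0,x1,y0,y1,z0,z1): return np.array([[x,y,z] for x in(x0,x1) for y in(y0,y1) for z in(z0,z1)],float)
def parts(name):
    if name in SZ:
        a,b,c=SZ[name]; return [box(-a/2,a/2,-b/2,b/2,0,c)]
    if name=='scale': return [box(-75,75,-60,60,0,30)]
    s=1 if 'left' in name else -1
    P=[box(-22,22,-12,12,0,26),box(-36,-22,-10,10,4,20)]
    c=np.array([[22,0],[62,s*12],[106,s*42]],float)
    for p,q in zip(c[:-1],c[1:]):
        P.append(np.vstack([box(x-6,x+6,y-6,y+6,4,16) for x,y in(p,q)]))
    return P
def world(P,p,z0=0):
    c,s=np.cos(p[2]),np.sin(p[2])
    return P@np.array([[c,s,0],[-s,c,0],[0,0,1]])+[p[0],p[1],z0]
def rend(name,p,f,T,z0=0,S=4):
    m=np.zeros((400*S//1,640*S),np.uint8)
    for P in parts(name):
        uv=proj(world(P,p,z0),f,T)
        h=cv2.convexHull(((uv+.5)*S).astype(np.float32)).astype(np.int32)
        cv2.fillConvexPoly(m,h,1)
    return m
def fit(name,p0,views,z0=0,S=4):
    tg=[cv2.resize(m.astype(np.uint8),None,fx=S,fy=S,interpolation=cv2.INTER_NEAREST) for _,_,m in views]
    def L(p):
        l=0
        for (f,T,_),t in zip(views,tg):
            m=rend(name,p,f,T,z0,S); l+=1-(m&t).sum()/max(1,(m|t).sum())
        return l/len(views)
    best=None
    for dy in np.arange(0,np.pi if 'lever' not in name else 2*np.pi,np.pi/8 ):
        q=np.array([p0[0],p0[1],p0[2]+dy]); v=L(q)
        if best is None or v<best[0]: best=(v,q)
    q=best[1]
    for st in((15,15,.3),(4,4,.08)):
        sim=np.vstack([q]+[q+np.eye(3)[i]*st[i] for i in range(3)])
        o=minimize(L,q,method='Nelder-Mead',options=dict(initial_simplex=sim,xatol=.05,fatol=1e-5,maxiter=150)); q=o.x
    return q,o.fun
E
cat > look.py <<'E'
from h import *
F={c:r.grab_frame(c) for c in('scene','side')}
for n in ['scale','carton_large','carton_medium','carton_small','lever_left','lever_right','bin_blue','bin_yellow']:
    V=[];pts=[]
    for c in F:
        o=r.outline_of(n,c); s=r.spot_point(n,c)
        if o:
            V.append((F[c],F[c]['pose'],o[0]['mask'])); 
        print(n,c,[(round(a['score'],2),np.round(a['at']).tolist()) for a in o[:2]],[(round(a['score'],2),np.round(a['at'],1).tolist(),np.round(back(a['at'],0,F[c],F[c]['pose'])[0][:2],0).tolist()) for a in s[:2]])
        if s: pts.append(back(s[0]['at'],0,F[c],F[c]['pose'])[0])
    p0=np.mean(pts,0)[:2]
    for sub in ([V,V[:1],V[1:]] if len(V)>1 else [V]):
        q,l=fit(n,[p0[0],p0[1],0],sub); print('   fit',np.round(q,2),round(l,3))
E
python3 look.py
```

```text
scale scene [(0.79, [188.0, 208.0])] [(0.79, [192.0, 208.9], [496.0, -398.0])]
scale side [(0.72, [332.0, 360.0])] [(0.75, [324.3, 367.6], [500.0, -410.0]), (0.3, [270.8, 280.2], [429.0, -213.0])]
   fit [ 5.0053e+02 -4.0728e+02  6.0000e-02] 0.129
   fit [ 5.0065e+02 -4.0868e+02  1.0000e-02] 0.092
   fit [ 5.0360e+02 -4.0587e+02  5.0000e-02] 0.155
carton_large scene [(0.73, [254.0, 187.0])] [(0.58, [254.3, 192.4], [430.0, -211.0])]
carton_large side [(0.78, [271.0, 276.0])] [(0.69, [271.5, 279.6], [431.0, -212.0])]
   fit [ 4.3063e+02 -2.0485e+02  2.1000e-01] 0.08
   fit [ 4.2887e+02 -2.0605e+02  2.3000e-01] 0.066
   fit [ 4.3049e+02 -2.0314e+02  2.0000e-01] 0.068
carton_medium scene [(0.93, [251.0, 233.0])] [(0.88, [250.7, 236.3], [626.0, -212.0])]
carton_medium side [(0.89, [369.0, 258.0])] [(0.78, [367.9, 264.1], [629.0, -207.0])]
   fit [ 6.2592e+02 -2.1042e+02  3.8000e-01] 0.082
   fit [ 6.2444e+02 -2.1167e+02  3.5000e-01] 0.059
   fit [ 6.2632e+02 -2.0804e+02  4.1000e-01] 0.073
carton_small scene [(0.56, [396.0, 222.0])] [(0.67, [396.1, 227.1], [617.0, 209.0])]
carton_small sid
[... 772 characters left out ...]
1.0
   fit [426.14 193.43   3.29] 0.216
bin_blue scene [(0.8, [445.0, 197.0]), (0.3, [396.0, 222.0])] [(0.62, [447.1, 200.5], [510.0, 394.0])]
bin_blue side [(0.8, [276.0, 114.0])] [(0.87, [279.8, 118.2], [513.0, 401.0]), (0.46, [324.2, 367.3], [499.0, -410.0])]
   fit [5.0496e+02 3.8916e+02 1.0000e-02] 0.046
   fit [5.0332e+02 3.8747e+02 2.0000e-02] 0.035
   fit [5.0558e+02 3.9358e+02 1.0000e-02] 0.029
bin_yellow scene [(0.56, [328.0, 232.0]), (0.33, [319.0, 182.0])] [(0.85, [328.8, 238.2], [648.0, 9.0])]
bin_yellow side [(0.66, [348.0, 188.0])] [(0.83, [345.5, 195.2], [632.0, 11.0])]
   fit [635.22   9.87   2.9 ] 0.041
   fit [634.39   8.66   2.91] 0.036
   fit [636.56  12.92   2.9 ] 0.018
```

```bash
cat >> h.py <<'E'
def to(x,y,z,yaw):
    s=r.sense(); p=s['eef_pos']; t=s['tcp_rot'][2]
    R=Rn.from_euler('xyz',s['tcp_rot']).as_matrix()
    d=R.T@(np.array([x,y,z])-p)/10
    a=-(yaw-t); a=(a+np.pi)%(2*np.pi)-np.pi
    if a>np.pi: a-=2*np.pi
    print('shift cm',np.round(d,2),'turn deg',round(np.degrees(a),1),'| half turn alt',round(np.degrees((a+2*np.pi)%(2*np.pi)-np.pi),1))
def st():
    s=r.sense(); print(round(s['clock'],2),np.round(s['eef_pos'],1),np.round(s['tcp_rot'],3),'F',np.round(s['contact_force'],1),'op',round(s['opening'],3),'q',np.round(s['qpos'],2))
E
python3 -c "
from h import *
st(); to(430,-205,200,.21)"
```

```text
1.85 [224.1 583.4 231.3] [-3.142  0.     2.775] F [ 0.6 -0.3 -1. ] op 0.998 q [ 1.2   0.35  1.63 -0.    1.16 -0.  ]
shift cm [-47.49 -66.21   3.13] turn deg 147.0 | half turn alt -33.0
```

Call:
{"api": "drive_tool", "payload": {
  "moves": [
    [0,[-47.5,-66.2,3.1],147],
    [0,[-47.5,-66.2,3.1],147],
    [0,[-47.5,-66.2,3.1],147],
    [0,[-47.5,-66.2,3.1],147],
    [0,[-47.5,-66.2,3.1],147],
    [0,[-47.5,-66.2,3.1],147],
    [0,[-47.5,-66.2,3.1],147],
    [0,[-47.5,-66.2,3.1],147],
    [0,[-47.5,-66.2,3.1],147],
    [0,[-47.5,-66.2,3.1],147],
    [0,[-47.5,-66.2,3.1],147],
    [0,[-47.5,-66.2,3.1],147]
  ],
  "grip_force": 60
}}

```text
clock: 3.35
eef_pos: [414.0, -144.0, 203.1]
tcp_rot: [3.141, -0.001, 0.518]
contact_force: [1.4, 0.4, -0.1]
opening: 1.001
```

```bash
python3 -c "
from h import *
st(); to(430,-205,200,.21)"
```

```text
3.35 [ 414.  -144.   203.1] [ 3.141e+00 -1.000e-03  5.180e-01] F [ 1.4  0.4 -0.1] op 1.001 q [-0.34  0.09  2.04  0.    1.    0.71]
shift cm [-1.63  6.09  0.31] turn deg 17.6 | half turn alt -162.4
```

Call:
{"api": "drive_tool", "payload": {
  "moves": [
    [0,[-1.6,6.1,0.3],17.6],
    [0,[-1.6,6.1,0.3],17.6],
    [0,[-1.6,6.1,0.3],17.6]
  ]
}}

```text
clock: 3.72
eef_pos: [430.1, -205.6, 199.9]
tcp_rot: [3.141, -0.001, 0.21]
contact_force: [0.1, 0.4, -0.6]
opening: 1.003
```

```bash
cat > wl.py <<'E'
import sys
from h import *
n=sys.argv[1]; p0=[float(v) for v in sys.argv[2:5]]; z0=float(sys.argv[5]); tag=sys.argv[6]
s=r.sense(); f=r.grab_frame('wrist'); T=campose(f,s)
img=f['color'].copy()
o=r.outline_of(n,'wrist')
st()
if o:
    m=o[0]['mask']; q,l=fit(n,p0,[(f,T,m)],z0,S=2); print(o[0]['score'],'fit',np.round(q,2),'loss',round(l,3))
    cs,_=cv2.findContours(m.astype(np.uint8),cv2.RETR_EXTERNAL,cv2.CHAIN_APPROX_NONE); cv2.drawContours(img,cs,-1,(255,0,255),1)
    mm=cv2.resize(rend(n,q,f,T,z0,2),(640,400),interpolation=cv2.INTER_NEAREST)
    cs,_=cv2.findContours(mm,cv2.RETR_EXTERNAL,cv2.CHAIN_APPROX_NONE); cv2.drawContours(img,cs,-1,(0,255,255),1)
else: print('none')
save(img,tag)
E
python3 wl.py carton_large 430 -205 .21 0 w1
```

```text
3.83 [ 430.1 -204.5  200.1] [ 3.141e+00 -1.000e-03  2.140e-01] F [ 0.1  0.6 -0. ] op 0.994 q [-0.45  0.16  1.98  0.    1.01  0.91]
0.66 fit [ 4.3022e+02 -2.0537e+02  2.4000e-01] loss 0.02
```

View pics/w1.png

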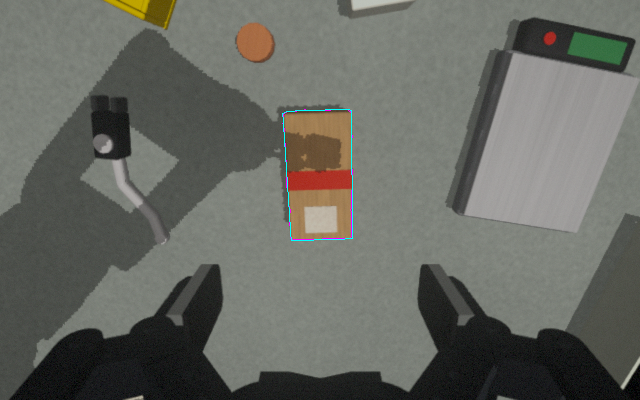

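Run:
```python
from h import *
s=r.sense(); f=r.grab_frame('wrist'); T=campose(f,s)
P=back([(510,52),(637,73),(577,232),(465,212)],30,f,T); print(P.round(1), P.mean(0).round(1))
print([np.linalg.norm(P[i]-P[(i+1)%4]).round(0) for i in range(4)])
d=P[0]-P[3]; e=P[1]-P[2]; print(np.arctan2(d[1],d[0]),np.arctan2(e[1],e[0]))
to(430,-205,4,.24)
```

```text
[[ 572.  -340.7   30. ]
 [ 581.8 -458.2   30. ]
 [ 429.6 -470.8   30. ]
 [ 425.7 -351.5   30. ]] [ 502.3 -405.3   30. ]
[np.float64(118.0), np.float64(153.0), np.float64(119.0), np.float64(147.0)]
0.07399985748325312 0.08252640179303657
shift cm [-0.05  0.06 19.62] turn deg -1.5 | half turn alt 178.5
```

Call:
{"api": "drive_tool", "payload": {
  "moves": [
    [0,[0,0.1,6],-1.5],
    [0,[0,0.1,12],-1.5],
    [0,[0,0.1,16],-1.5],
    [0,[0,0.1,19.6],-1.5],
    [0,[0,0.1,19.6],-1.5],
    [1,[0,0.1,19.6],-1.5],
    [1,[0,0.1,19.6],-1.5],
    [1,[0,0.1,19.6],-1.5],
    [1,[0,0.1,19.6],-1.5],
    [1,[0,0.1,19.6],-1.5]
  ],
  "grip_force": 50
}}

```text
clock: 5.12
eef_pos: [431.8, -205.6, 6.0]
tcp_rot: [3.139, -0.004, 0.241]
contact_force: [-0.6, 2.9, 9.3]
opening: 0.691
```

```bash
python3 -c "
from h import *
st(); to(502,-405,150,.07)"
```

```text
5.12 [ 431.8 -205.6    6. ] [ 3.139 -0.004  0.241] F [-0.6  2.9  9.3] op 0.691 q [-0.45  0.48  2.1   0.    0.56  0.88]
shift cm [  2.11  21.07 -14.35] turn deg 9.8 | half turn alt -170.2
```

Call:
{"api": "drive_tool", "payload": {
  "moves": [
    [1,[0,0,-5],0],
    [1,[0,0,-10],0],
    [1,[1,6,-12.4],4],
    [1,[2.1,15,-12.4],9.8],
    [1,[2.1,21.1,-12.4],9.8],
    [1,[2.1,21.1,-12.4],9.8],
    [1,[2.1,21.1,-12.4],9.8],
    [1,[2.1,21.1,-12.4],9.8]
  ]
}}

```text
clock: 6.12
eef_pos: [501.5, -404.5, 130.7]
tcp_rot: [3.141, -0.003, 0.07]
contact_force: [0.9, -0.4, -2.9]
opening: 0.693
```

```bash
python3 -c "
from h import *
s=r.sense();f=r.grab_frame('wrist');save(f['color'],'w2');st()"
```

```text
6.17 [ 501.5 -404.2  130.7] [ 3.141e+00 -3.000e-03  7.000e-02] F [ 0.2 -1.1 -2. ] op 0.691 q [-0.68  0.48  1.68  0.    0.98  0.82]
```

View pics/w2.png

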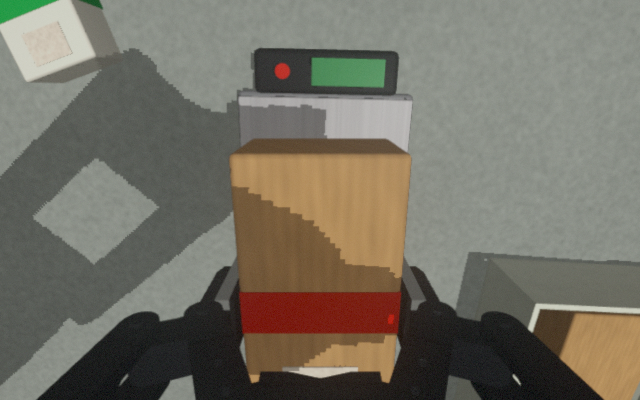

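Run:
```python
from h import *
s=r.sense(); f=r.grab_frame('wrist'); T=campose(f,s)
A=back([(239,95),(412,97)],30,f,T);print('plate',A.round(1),np.linalg.norm(A[0]-A[1]))
d=A[0]-A[1]; yaw=np.arctan2(-d[0],d[1]); c=A.mean(0)[:2]-75*np.array([np.cos(yaw),np.sin(yaw)]); print(yaw,c)
B=back([(231,155),(411,155)],164.7,f,T);print('carton',B.round(1),np.linalg.norm(B[0]-B[1]))
d=B[0]-B[1]; yb=np.arctan2(-d[0],d[1]); cb=B.mean(0)[:2]-60*np.array([np.cos(yb),np.sin(yb)]); print(yb,cb)
o=r.outline_of('scale','side'); F=r.grab_frame('side'); o=r.outline_of('scale','side')
save(F['color'],'s2')
```

```text
plate [[ 572.5 -344.6   30. ]
 [ 579.5 -463.1   30. ]] 118.66395453997984
0.059350220887167175 [ 501.1294015  -408.31723888]
carton [[ 557.  -372.3  164.7]
 [ 561.1 -430.3  164.7]] 58.21750476722036
0.07002290360358059 [ 499.16412107 -405.49513279]
```

View pics/s2.png

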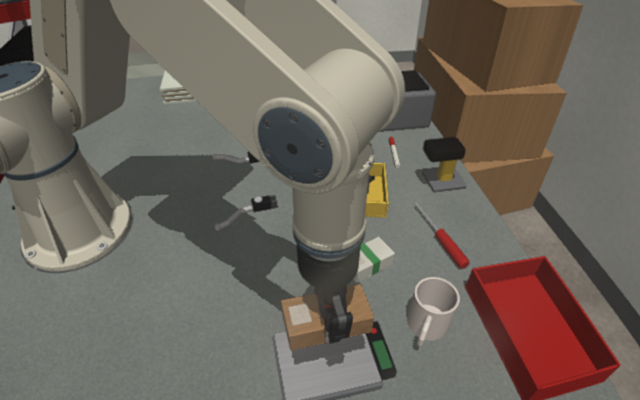

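Call:
{"api": "drive_tool", "payload": {
  "moves": [
    [1,[0.2,0.3,4],0.5],
    [1,[0.2,0.3,7],0.5],
    [1,[0.2,0.3,8.5],0.5],
    [1,[0.2,0.3,9],0.5],
    [1,[0.2,0.3,9.3],0.5],
    [1,[0.2,0.3,9.5],0.5],
    [1,[0.2,0.3,9.5],0.5]
  ]
}}

```text
clock: 7.25
eef_pos: [504.9, -407.7, 36.3]
tcp_rot: [3.14, -0.004, 0.062]
contact_force: [-0.1, 0.4, -2.1]
opening: 0.692
```

Call:
{"api": "drive_tool", "payload": {
  "moves": [
    [1,[-0.1,0,0.2],0],
    [1,[-0.1,0,0.3],0],
    [1,[-0.1,0,0.3],0]
  ]
}}

```text
clock: 7.62
eef_pos: [504.8, -407.9, 36.0]
tcp_rot: [3.139, -0.006, 0.062]
contact_force: [-3.0, 5.7, 19.0]
opening: 0.694
```

Contact (19 N upward). Release and retreat.

Call:
{"api": "drive_tool", "payload": {
  "moves": [
    [1,[0,0,-0.1],0],
    [0.2,[0,0,-0.1],0],
    [0,[0,0,-0.1],0],
    [0,[0,0,-0.2],0],
    [0,[0,0,-0.2],0],
    [0,[0,0,-5],0],
    [0,[0,0,-10],0],
    [0,[0,0,-16],0],
    [0,[0,0,-17],0],
    [0,[0,0,-17],0]
  ]
}}

```text
clock: 8.88
eef_pos: [503.9, -407.6, 206.4]
tcp_rot: [3.138, -0.007, 0.062]
contact_force: [0.4, 0.0, -0.4]
opening: 1.001
```

```bash
python3 wl.py carton_large 503 -408 .06 30 w3; python3 -c "
from h import *
to(626,-210,190,.37)"
```

```text
8.97 [ 503.  -406.9  204.2] [ 3.141 -0.004  0.062] F [ 0.2 -0.1 -0.9] op 0.994 q [-0.68  0.41  1.61  0.    1.12  0.82]
0.56 fit [ 5.0382e+02 -4.0898e+02  6.0000e-02] loss 0.02
shift cm [ 13.49 -18.89   1.46] turn deg -17.7 | half turn alt 162.3
```

View pics/w3.png

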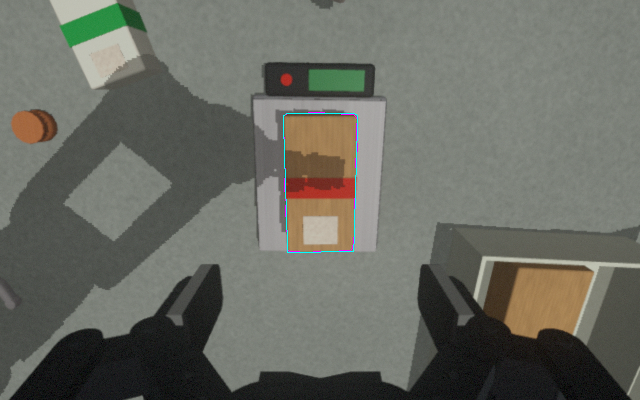

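Run:
```python
from h import *
s=r.sense(); f=r.grab_frame('wrist'); T=campose(f,s)
P=back([(254,97),(386,97),(376,250),(259,250)],30,f,T); print(P.round(1), P.mean(0).round(1))
st(); to(626,-210,190,.37)
```

```text
[[ 572.  -344.8   30. ]
 [ 579.3 -462.4   30. ]
 [ 429.3 -470.1   30. ]
 [ 421.9 -350.5   30. ]] [ 500.6 -406.9   30. ]
9.03 [ 502.9 -406.8  203.9] [ 3.141 -0.004  0.062] F [ 1.2  1.3 -0.6] op 1.004 q [-0.68  0.41  1.61  0.    1.12  0.82]
shift cm [ 13.5  -18.88   1.43] turn deg -17.7 | half turn alt 162.3
```

Call:
{"api": "drive_tool", "payload": {
  "moves": [
    [0,[13.5,-18.9,1.4],-17.7],
    [0,[13.5,-18.9,1.4],-17.7],
    [0,[13.5,-18.9,1.4],-17.7],
    [0,[13.5,-18.9,1.4],-17.7],
    [0,[13.5,-18.9,1.4],-17.7],
    [0,[13.5,-18.9,1.4],-17.7]
  ]
}}

```text
clock: 9.78
eef_pos: [625.2, -209.9, 188.9]
tcp_rot: [3.141, -0.001, 0.371]
contact_force: [0.3, -0.9, 1.0]
opening: 0.998
```

```bash
python3 wl.py carton_medium 626 -210 .37 0 w4; python3 -c "
from h import *
to(626,-210,7,.37)"
```

```text
9.88 [ 625.1 -210.9  189.6] [ 3.141e+00 -2.000e-03  3.700e-01] F [-0.6 -0.4  0.9] op 0.999 q [-0.33  0.44  1.59  0.    1.1   0.87]
0.76 fit [ 6.2430e+02 -2.1065e+02  3.7000e-01] loss 0.023
shift cm [ 0.07 -0.07 18.26] turn deg -0.0 | half turn alt 180.0
```

View pics/w4.png

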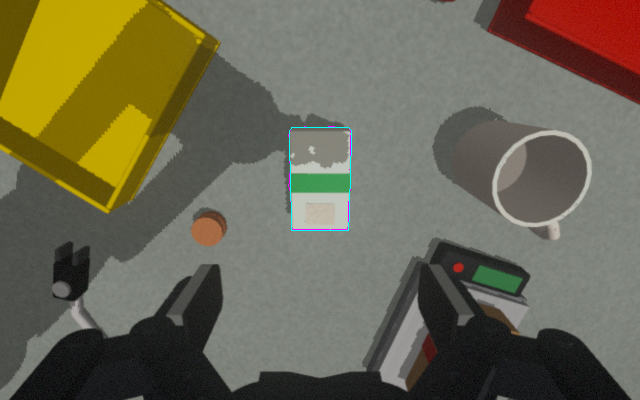

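Call:
{"api": "drive_tool", "payload": {
  "moves": [
    [0,[-0.1,0,6],0],
    [0,[-0.1,0,12],0],
    [0,[-0.1,0,16],0],
    [0,[-0.1,0,18.2],0],
    [0,[-0.1,0,18.2],0],
    [1,[-0.1,0,18.2],0],
    [1,[-0.1,0,18.2],0],
    [1,[-0.1,0,18.2],0],
    [1,[-0.1,0,18.2],0],
    [1,[-0.1,0,18.2],0]
  ]
}}

```text
clock: 11.12
eef_pos: [626.1, -211.8, 9.8]
tcp_rot: [3.138, -0.005, 0.37]
contact_force: [-0.4, -1.6, 7.2]
opening: 0.618
```

Call:
{"api": "drive_tool", "payload": {
  "moves": [
    [1,[0,0,-5],0],
    [1,[0,0,-10],0],
    [1,[0,0,-15],0],
    [1,[0,0,-15],0]
  ]
}}

```text
clock: 11.62
eef_pos: [628.1, -212.5, 165.6]
tcp_rot: [3.132, -0.012, 0.37]
contact_force: [-0.2, -0.6, -1.6]
opening: 0.619
```

```bash
python3 -c "
from h import *
st(); to(503.5,-408,160,.06)"
```

```text
11.62 [ 628.1 -212.5  165.6] [ 3.132 -0.012  0.37 ] F [-0.2 -0.6 -1.6] op 0.619 q [-0.33  0.47  1.62  0.    1.04  0.87]
shift cm [-18.69  13.72   0.46] turn deg 17.8 | half turn alt -162.2
```

Call:
{"api": "drive_tool", "payload": {
  "moves": [
    [1,[-18.7,13.7,0],17.8],
    [1,[-18.7,13.7,0],17.8],
    [1,[-18.7,13.7,0],17.8],
    [1,[-18.7,13.7,0],17.8],
    [1,[-18.7,13.7,0],17.8],
    [1,[-18.7,13.7,0],17.8],
    [1,[-18.7,13.7,0],17.8]
  ]
}}

```text
clock: 12.5
eef_pos: [503.8, -406.6, 164.3]
tcp_rot: [3.137, -0.014, 0.061]
contact_force: [0.9, -0.2, -1.5]
opening: 0.624
```

```bash
python3 -c "
from h import *
s=r.sense();f=r.grab_frame('wrist');save(f['color'],'w5');st()"
```

```text
12.55 [ 503.9 -406.7  164.3] [ 3.137 -0.014  0.061] F [ 0.1  0.2 -1.8] op 0.621 q [-0.68  0.45  1.65  0.01  1.03  0.82]
```

View pics/w5.png

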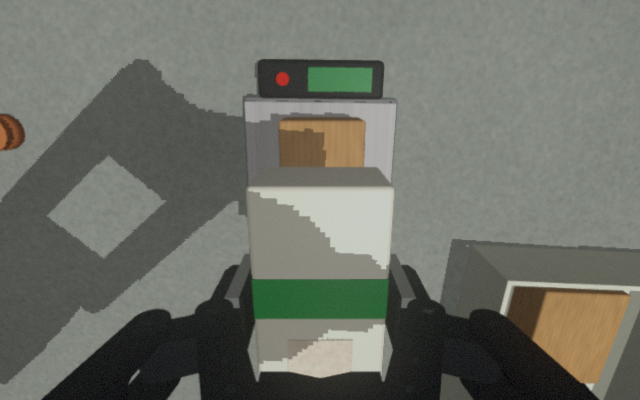

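```bash
cat > edge.py <<'E'
from h import *
def edge(a,b,z,L,f,T,n):
    A=back([a,b],z,f,T); d=A[0]-A[1]; yaw=np.arctan2(-d[0],d[1]); c=A.mean(0)[:2]-L*np.array([np.cos(yaw),np.sin(yaw)])
    print(n,'width',np.linalg.norm(d).round(1),'yaw',round(yaw,3),'c',c.round(1)); return c
E
python3 - <<'E'
from edge import *
s=r.sense(); f=r.grab_frame('wrist'); T=campose(f,s)
edge((280,119.5),(365,120),70,60,f,T,'large')
edge((247,187),(392,187),190.5,46,f,T,'med')
E
```

```text
large width 58.0 yaw 0.055 c [ 503.8 -409.5]
med width 51.9 yaw 0.059 c [ 502.2 -407.3]
```

Call:
{"api": "drive_tool", "payload": {
  "moves": [
    [1,[0.1,0.2,4],0],
    [1,[0.1,0.2,7],0],
    [1,[0.1,0.2,8],0],
    [1,[0.1,0.2,8.3],0],
    [1,[0.1,0.2,8.5],0],
    [1,[0.1,0.2,8.5],0]
  ]
}}

```text
clock: 13.35
eef_pos: [506.8, -409.4, 80.4]
tcp_rot: [3.136, -0.015, 0.061]
contact_force: [0.6, 0.1, -0.3]
opening: 0.624
```

Call:
{"api": "drive_tool", "payload": {
  "moves": [
    [1,[-0.1,0,0.1],0],
    [1,[-0.1,0,0.2],0]
  ]
}}

```text
clock: 13.6
eef_pos: [506.5, -409.9, 79.9]
tcp_rot: [3.135, -0.017, 0.061]
contact_force: [-0.9, 2.7, 14.0]
opening: 0.616
```

Call:
{"api": "drive_tool", "payload": {
  "moves": [
    [0.2,[0,0,-0.1],0],
    [0,[0,0,-0.1],0],
    [0,[0,0,-0.2],0],
    [0,[0,0,-0.2],0],
    [0,[0,0,-5],0],
    [0,[0,0,-10],0],
    [0,[0,0,-14],0],
    [0,[0,0,-14],0]
  ]
}}

```text
clock: 14.6
eef_pos: [505.6, -410.4, 223.7]
tcp_rot: [3.13, -0.022, 0.061]
contact_force: [0.3, 0.5, -1.1]
opening: 1.002
```

```bash
python3 wl.py carton_medium 504 -409 .06 70 w6; python3 -c "
from h import *
to(615,211,200,.53)"
```

```text
14.7 [ 503.9 -409.   219.8] [ 3.135 -0.017  0.061] F [ 0.1 -0.7 -0.2] op 1.003 q [-0.69  0.39  1.6   0.01  1.13  0.82]
0.82 fit [ 5.0539e+02 -4.1044e+02  6.0000e-02] loss 0.026
shift cm [ 14.8  -61.23   1.8 ] turn deg -26.9 | half turn alt 153.1
```

View pics/w6.png

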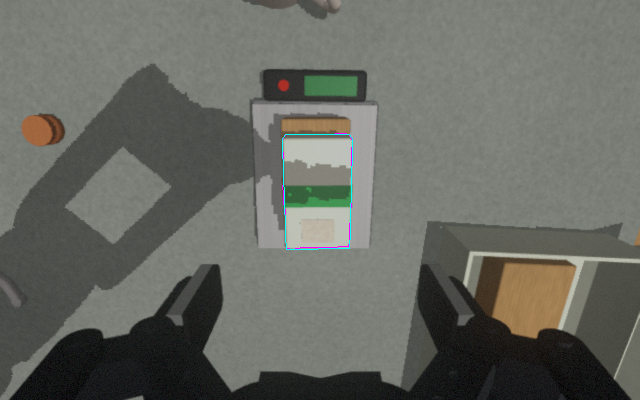

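Call:
{"api": "drive_tool", "payload": {
  "moves": [
    [0,[14.8,-61.2,1.8],-26.9],
    [0,[14.8,-61.2,1.8],-26.9],
    [0,[14.8,-61.2,1.8],-26.9],
    [0,[14.8,-61.2,1.8],-26.9],
    [0,[14.8,-61.2,1.8],-26.9],
    [0,[14.8,-61.2,1.8],-26.9],
    [0,[14.8,-61.2,1.8],-26.9],
    [0,[14.8,-61.2,1.8],-26.9],
    [0,[14.8,-61.2,1.8],-26.9],
    [0,[14.8,-61.2,1.8],-26.9],
    [0,[14.8,-61.2,1.8],-26.9],
    [0,[14.8,-61.2,1.8],-26.9]
  ]
}}

```text
clock: 16.2
eef_pos: [614.0, 210.6, 198.2]
tcp_rot: [3.128, -0.009, 0.531]
contact_force: [-0.3, 0.3, -1.0]
opening: 1.0
```

```bash
python3 wl.py carton_small 615 210 .53 0 w7; python3 -c "
from h import *
to(615,211,7,.53)"
```

```text
16.3 [614.4 209.3 199.1] [ 3.128 -0.01   0.529] F [-0.   0.5  0.3] op 0.998 q [ 0.33  0.41  1.62 -0.01  1.1   1.38]
0.78 fit [6.1550e+02 2.0823e+02 5.0000e-01] loss 0.028
shift cm [-0.06 -0.38 19.21] turn deg -0.0 | half turn alt 180.0
```

View pics/w7.png

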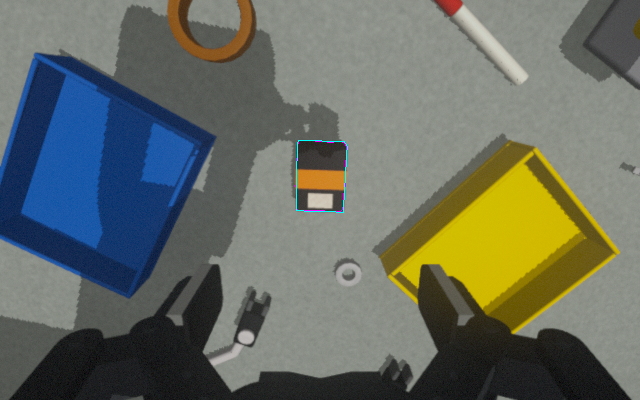

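```bash
python3 -c "
from h import *
to(615.3,208.5,8,.50)"
```

```text
shift cm [-0.16 -0.15 19.11] turn deg 1.7 | half turn alt -178.3
```

Call:
{"api": "drive_tool", "payload": {
  "moves": [
    [0,[-0.2,-0.1,6],1.7],
    [0,[-0.2,-0.1,12],1.7],
    [0,[-0.2,-0.1,17],1.7],
    [0,[-0.2,-0.1,19.1],1.7],
    [0,[-0.2,-0.1,19.1],1.7],
    [1,[-0.2,-0.1,19.1],1.7],
    [1,[-0.2,-0.1,19.1],1.7],
    [1,[-0.2,-0.1,19.1],1.7],
    [1,[-0.2,-0.1,19.1],1.7],
    [1,[-0.2,-0.1,19.1],1.7],
    [1,[-0.2,-0.1,19.1],1.7]
  ]
}}

```text
clock: 17.68
eef_pos: [616.5, 208.3, 10.2]
tcp_rot: [3.127, -0.013, 0.5]
contact_force: [-0.6, -0.1, 8.6]
opening: 0.527
```

Call:
{"api": "drive_tool", "payload": {
  "moves": [
    [1,[0,0,-5],0],
    [1,[0,0,-10],0],
    [1,[0,0,-15],0],
    [1,[0,0,-20],0],
    [1,[0,0,-20],0]
  ]
}}

```text
clock: 18.3
eef_pos: [615.2, 210.6, 216.0]
tcp_rot: [3.126, -0.023, 0.5]
contact_force: [-0.2, -0.2, -1.8]
opening: 0.529
```

```bash
python3 -c "
from h import *
st(); to(506,-410,205,.06)"
```

```text
18.3 [615.2 210.6 216. ] [ 3.126 -0.023  0.5  ] F [-0.2 -0.2 -1.8] op 0.529 q [ 0.33  0.39  1.61 -0.01  1.11  1.41]
shift cm [-39.35  49.21   0.99] turn deg 25.2 | half turn alt -154.8
```

Call:
{"api": "drive_tool", "payload": {
  "moves": [
    [1,[-39.4,49.2,1],25.2],
    [1,[-39.4,49.2,1],25.2],
    [1,[-39.4,49.2,1],25.2],
    [1,[-39.4,49.2,1],25.2],
    [1,[-39.4,49.2,1],25.2],
    [1,[-39.4,49.2,1],25.2],
    [1,[-39.4,49.2,1],25.2],
    [1,[-39.4,49.2,1],25.2],
    [1,[-39.4,49.2,1],25.2],
    [1,[-39.4,49.2,1],25.2],
    [1,[-39.4,49.2,1],25.2],
    [1,[-39.4,49.2,1],25.2]
  ]
}}

```text
clock: 19.8
eef_pos: [504.8, -409.7, 203.9]
tcp_rot: [3.138, -0.026, 0.059]
contact_force: [0.1, 0.9, -1.2]
opening: 0.524
```

```bash
python3 -c "
from h import *
s=r.sense();f=r.grab_frame('wrist');save(f['color'],'w8');st(); to(506,-410,205,.06)"
```

```text
19.85 [ 505.2 -409.   204.2] [ 3.138 -0.026  0.06 ] F [ 1.   0.2 -2.3] op 0.531 q [-0.69  0.41  1.62  0.02  1.1   0.81]
shift cm [ 0.08  0.1  -0.08] turn deg 0.0 | half turn alt -180.0
```

View pics/w8.png

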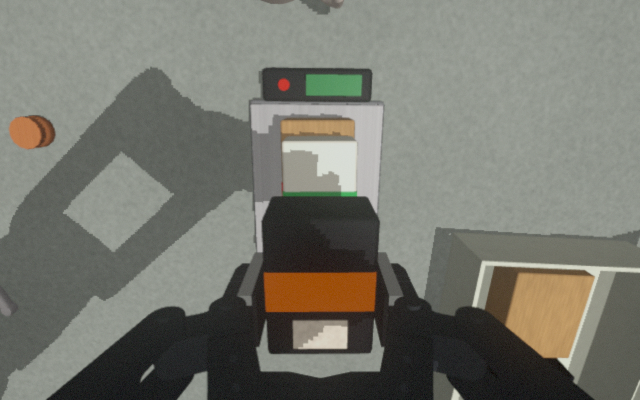

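Run:
```python
from edge import *
s=r.sense(); f=r.grab_frame('wrist'); T=campose(f,s)
edge((282.5,140),(356.5,140),106,46,f,T,'med')
B=back([(264,292),(377,292)],226,f,T); print('small band mid',B,B.mean(0))
c=f['color'][180:370,240:400].astype(float); c=np.clip(c*2.5,0,255).astype(np.uint8)
save(cv2.resize(c,None,fx=4,fy=3),'w8z')
```

```text
med width 52.3 yaw 0.059 c [ 505.9 -409.9]
small band mid [[ 502.26625531 -387.01779893  226.        ]
 [ 504.93660636 -433.26337975  226.        ]] [ 503.60143084 -410.14058934  226.        ]
```

View pics/w8z.png

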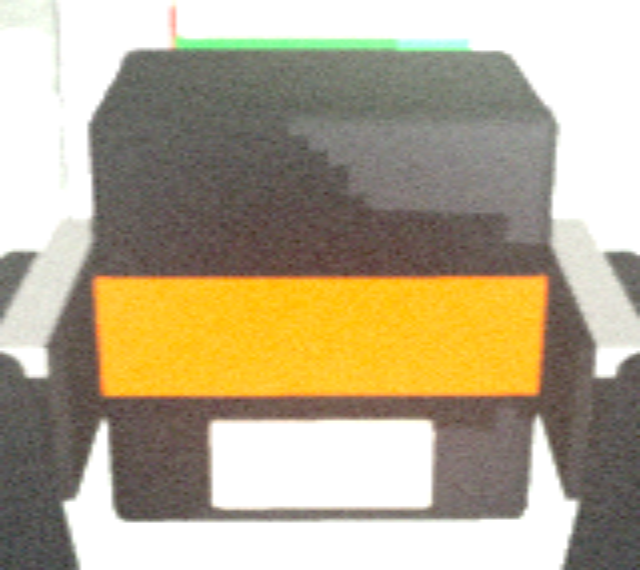

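Call:
{"api": "drive_tool", "payload": {
  "moves": [
    [1,[0,0,4],0],
    [1,[0,0,7],0],
    [1,[0,0,8.2],0],
    [1,[0,0,8.6],0],
    [1,[0,0,8.7],0],
    [1,[0,0,8.7],0]
  ]
}}

```text
clock: 20.65
eef_pos: [508.4, -409.2, 118.5]
tcp_rot: [3.137, -0.028, 0.061]
contact_force: [-0.1, 0.9, -0.3]
opening: 0.526
```

Call:
{"api": "drive_tool", "payload": {
  "moves": [
    [1,[-0.1,0,0.1],0],
    [1,[-0.1,0,0.2],0],
    [1,[-0.1,0,0.3],0]
  ]
}}

```text
clock: 21.02
eef_pos: [507.8, -409.6, 116.4]
tcp_rot: [3.136, -0.029, 0.061]
contact_force: [-2.4, 2.2, 11.0]
opening: 0.525
```

Call:
{"api": "drive_tool", "payload": {
  "moves": [
    [0.2,[0,0,-0.1],0],
    [0,[0,0,-0.1],0],
    [0,[0,0,-0.2],0],
    [0,[0,0,-0.2],0],
    [0,[0,0,-5],0],
    [0,[0,0,-10],0],
    [0,[0,0,-12],0],
    [0,[0,0,-12],0]
  ]
}}

```text
clock: 22.02
eef_pos: [504.8, -409.6, 237.5]
tcp_rot: [3.134, -0.03, 0.061]
contact_force: [0.1, -0.3, -0.1]
opening: 0.997
```

```bash
python3 wl.py carton_small 505 -410 .06 106 w9; python3 -c "
from h import *
to(427,10,200,.1)"
```

```text
22.12 [ 503.7 -408.6  234.7] [ 3.138 -0.027  0.061] F [ 0.6 -0.2 -0.9] op 0.998 q [-0.69  0.37  1.59  0.02  1.15  0.81]
0.89 fit [ 5.0694e+02 -4.1002e+02  5.0000e-02] loss 0.029
shift cm [ -5.2  -42.27   3.17] turn deg -2.2 | half turn alt 177.8
```

View pics/w9.png

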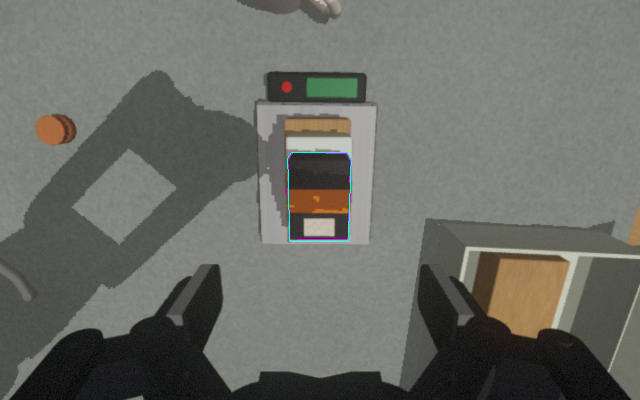

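```bash
python3 -c "
from h import *
to(385,0,190,.13)"
```

```text
shift cm [ -9.48 -41.53   4.06] turn deg -4.0 | half turn alt 176.0
```

Call:
{"api": "drive_tool", "payload": {
  "moves": [
    [0,[-9.5,-41.5,4.1],-4],
    [0,[-9.5,-41.5,4.1],-4],
    [0,[-9.5,-41.5,4.1],-4],
    [0,[-9.5,-41.5,4.1],-4],
    [0,[-9.5,-41.5,4.1],-4],
    [0,[-9.5,-41.5,4.1],-4],
    [0,[-9.5,-41.5,4.1],-4],
    [0,[-9.5,-41.5,4.1],-4],
    [0,[-9.5,-41.5,4.1],-4],
    [0,[-9.5,-41.5,4.1],-4]
  ]
}}

```text
clock: 23.38
eef_pos: [385.0, -1.2, 189.2]
tcp_rot: [3.136, -0.026, 0.129]
contact_force: [-0.8, -0.5, -0.4]
opening: 0.995
```

```bash
python3 wl.py lever_left 427 0 3.27 0 w10
```

```text
23.48 [385.1  -1.3 189.4] [ 3.136 -0.026  0.129] F [-0.7  0.4  0.2] op 0.999 q [-0.01  0.01  2.17 -0.    0.94  1.44]
0.65 fit [425.99  -1.57   3.27] loss 0.289
```

View pics/w10.png

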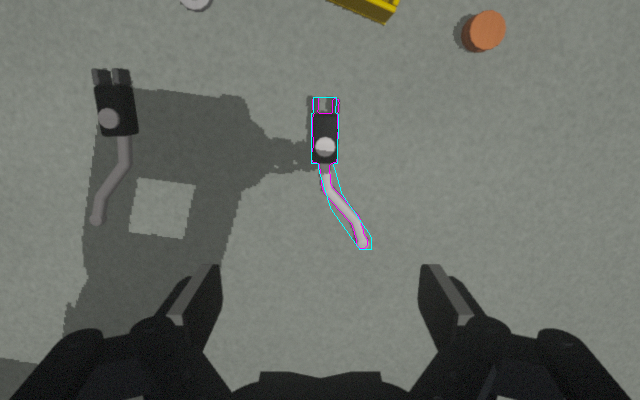

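```bash
python3 -c "
from h import *
to(423.5,-1.6,6,.129)"
```

```text
shift cm [ 3.32  0.42 18.44] turn deg -0.0 | half turn alt 180.0
```

Call:
{"api": "drive_tool", "payload": {
  "moves": [
    [0,[3.3,0.4,5],0],
    [0,[3.3,0.4,10],0],
    [0,[3.3,0.4,15],0],
    [0,[3.3,0.4,18.4],0],
    [0,[3.3,0.4,18.4],0],
    [1,[3.3,0.4,18.4],0],
    [1,[3.3,0.4,18.4],0],
    [1,[3.3,0.4,18.4],0],
    [1,[3.3,0.4,18.4],0],
    [1,[3.3,0.4,18.4],0],
    [1,[3.3,0.4,18.4],0],
    [1,[3.3,0.4,18.4],0]
  ]
}}

```text
clock: 24.98
eef_pos: [424.0, -1.5, 7.5]
tcp_rot: [3.135, -0.028, 0.129]
contact_force: [-2.7, -0.6, 14.6]
opening: 0.268
```

Call:
{"api": "drive_tool", "payload": {
  "moves": [
    [1,[0,0,-4],0],
    [1,[0,0,-8],0],
    [1,[0,0,-10],0],
    [1,[0,0,-10],0]
  ]
}}

```text
clock: 25.48
eef_pos: [422.2, -1.2, 109.0]
tcp_rot: [3.135, -0.032, 0.129]
contact_force: [0.3, 0.1, -1.9]
opening: 0.268
```

```bash
python3 -c "
from h import *
F=r.grab_frame('side');save(F['color'],'s3');f=r.grab_frame('wrist');save(f['color'],'w11')
st(); to(505+38-3,389+8,115,.01)"
```

```text
25.57 [420.8  -1.2 107.1] [ 3.135 -0.028  0.129] F [ 0.1  0.2 -1.9] op 0.268 q [-0.    0.2   2.18 -0.    0.72  1.44]
shift cm [ 16.95 -37.96  -0.54] turn deg 6.8 | half turn alt -173.2
```

View pics/w11.png

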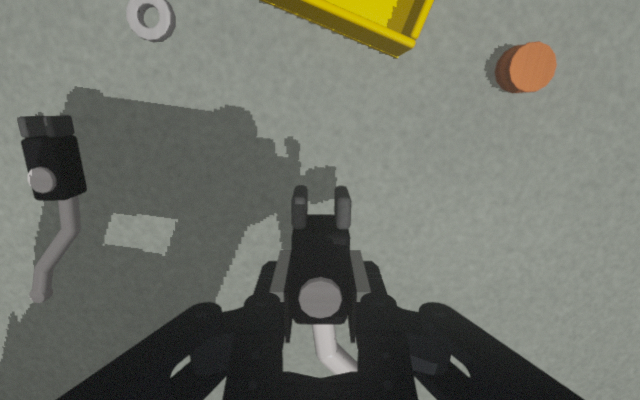

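View pics/s3.png

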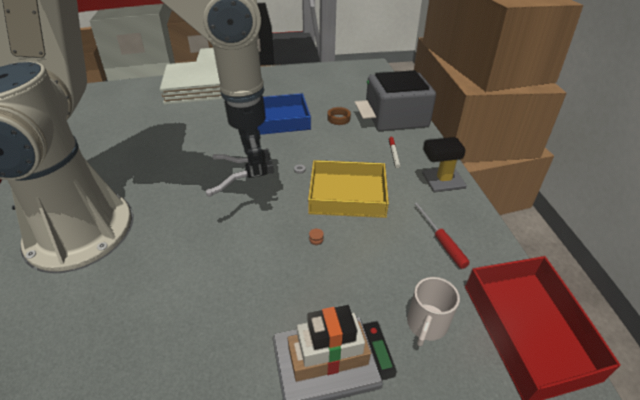

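Call:
{"api": "drive_tool", "payload": {
  "moves": [
    [1,[17,-38,-1],6.8],
    [1,[17,-38,-1],6.8],
    [1,[17,-38,-1],6.8],
    [1,[17,-38,-1],6.8],
    [1,[17,-38,-1],6.8],
    [1,[17,-38,-1],6.8],
    [1,[17,-38,-1],6.8],
    [1,[17,-38,-1],6.8],
    [1,[17,-38,-1],6.8],
    [1,[17,-38,-1],6.8]
  ]
}}

```text
clock: 26.82
eef_pos: [539.7, 396.0, 118.7]
tcp_rot: [3.138, -0.027, 0.009]
contact_force: [0.7, 0.4, -1.6]
opening: 0.269
```

```bash
python3 wl.py bin_blue 505 390 .01 0 w12;  python3 -c "
from h import *
F=r.grab_frame('scene');save(F['color'],'c3')"
```

```text
26.93 [540.2 396.4 119.4] [ 3.138 -0.028  0.009] F [-0.2  0.5 -2.3] op 0.268 q [ 0.64  0.52  1.64 -0.02  0.96  2.22]
none
```

View pics/w12.png

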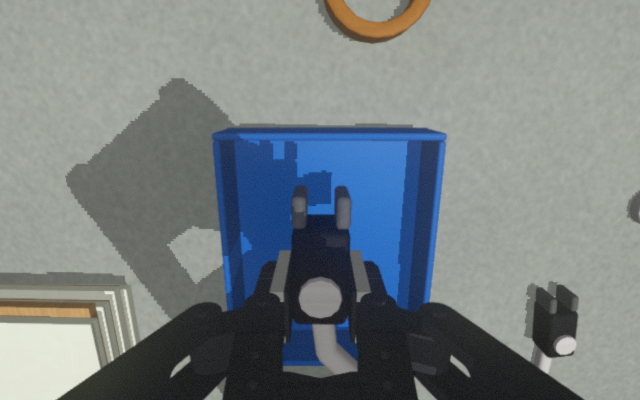

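View pics/c3.png

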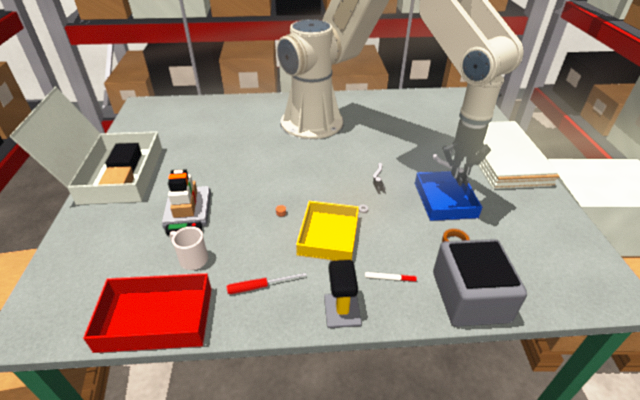

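Run:
```python
from edge import *
s=r.sense(); f=r.grab_frame('wrist'); T=campose(f,s)
edge((214,131),(446,131),45,90,f,T,'blue')
st()
```

```text
blue width 147.5 yaw 0.009 c [505.7 388.6]
27.02 [540.4 396.8 119.8] [ 3.139 -0.029  0.009] F [ 0.3 -0.7 -1.2] op 0.268 q [ 0.64  0.52  1.64 -0.02  0.96  2.22]
```

Call:
{"api": "drive_tool", "payload": {
  "moves": [
    [1,[-0.2,0.1,4],0],
    [1,[-0.2,0.1,7.5],0],
    [1,[-0.2,0.1,9.5],0],
    [1,[-0.2,0.1,10.2],0],
    [1,[-0.2,0.1,10.4],0],
    [1,[-0.2,0.1,10.5],0]
  ]
}}

```text
clock: 27.78
eef_pos: [542.1, 396.0, 15.9]
tcp_rot: [3.14, -0.03, 0.009]
contact_force: [0.1, 0.6, -1.9]
opening: 0.266
```

Call:
{"api": "drive_tool", "payload": {
  "moves": [
    [1,[0,0,0.1],0],
    [1,[0,0,0.2],0],
    [1,[0,0,0.3],0],
    [1,[0,0,0.4],0]
  ]
}}

```text
clock: 28.28
eef_pos: [542.3, 396.1, 12.5]
tcp_rot: [3.14, -0.03, 0.009]
contact_force: [-3.8, -3.2, 14.1]
opening: 0.267
```

Call:
{"api": "drive_tool", "payload": {
  "moves": [
    [0.6,[0,0,-0.1],0],
    [0.5,[0,0,-0.1],0],
    [0.45,[0,0,-0.2],0],
    [0.45,[0,0,-0.2],0],
    [0.45,[0,0,-4],0],
    [0.45,[0,0,-9],0],
    [0,[-3,0,-15],0],
    [0,[-6,0,-20],0],
    [0,[-6,0,-20],0],
    [0,[-6,0,-20],0]
  ]
}}

```text
clock: 29.52
eef_pos: [476.2, 395.8, 210.7]
tcp_rot: [3.14, -0.031, 0.01]
contact_force: [0.5, -0.6, -0.4]
opening: 1.0
```

```bash
python3 wl.py lever_left 543 396 3.15 5 w13;  python3 -c "
from h import *
to(390,187,190,.15)"
```

```text
29.62 [476.1 395.3 209.2] [ 3.138 -0.029  0.009] F [ 0.3 -0.6 -0.8] op 1.002 q [ 0.7   0.35  1.68 -0.02  1.08  2.27]
0.62 fit [543.96 395.88   3.17] loss 0.286
shift cm [-8.85 20.75  1.73] turn deg -8.1 | half turn alt 171.9
```

View pics/w13.png

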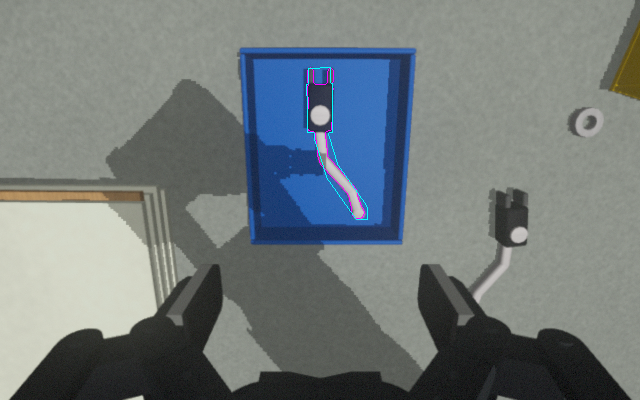

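Left lever lies flat in the blue bin (block at (320,105)), cap up. Now the right lever.

Call:
{"api": "drive_tool", "payload": {
  "moves": [
    [0,[-8.9,20.7,1.7],-8.1],
    [0,[-8.9,20.7,1.7],-8.1],
    [0,[-8.9,20.7,1.7],-8.1],
    [0,[-8.9,20.7,1.7],-8.1],
    [0,[-8.9,20.7,1.7],-8.1],
    [0,[-8.9,20.7,1.7],-8.1],
    [0,[-8.9,20.7,1.7],-8.1]
  ]
}}

```text
clock: 30.5
eef_pos: [390.2, 188.3, 190.1]
tcp_rot: [3.135, -0.028, 0.151]
contact_force: [0.0, 0.3, 0.0]
opening: 0.997
```

```bash
python3 wl.py lever_right 428 188 3.29 0 w14
```

```text
30.6 [389.9 188.2 190.1] [ 3.134 -0.028  0.151] F [-0.4  0.5 -0.6] op 1.002 q [ 0.46  0.09  2.08 -0.02  0.95  1.89]
0.7 fit [427.11 189.45   3.26] loss 0.313
```

View pics/w14.png

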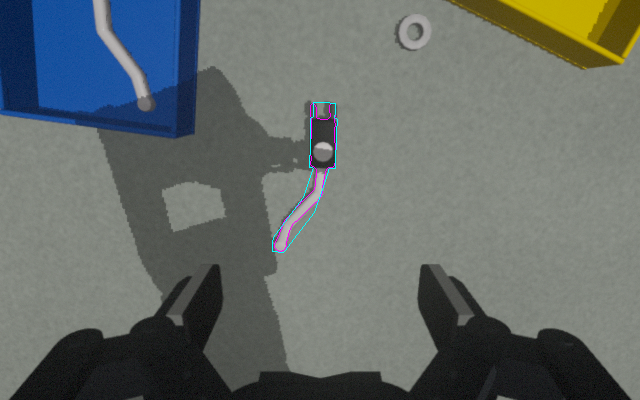

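```bash
python3 -c "
from h import *
to(424.6,189.3,6,.14)"
```

```text
shift cm [ 2.93  0.28 18.5 ] turn deg 0.6 | half turn alt -179.4
```

Call:
{"api": "drive_tool", "payload": {
  "moves": [
    [0,[2.9,0.3,5],0.6],
    [0,[2.9,0.3,10],0.6],
    [0,[2.9,0.3,15],0.6],
    [0,[2.9,0.3,18.5],0.6],
    [0,[2.9,0.3,18.5],0.6],
    [1,[2.9,0.3,18.5],0.6],
    [1,[2.9,0.3,18.5],0.6],
    [1,[2.9,0.3,18.5],0.6],
    [1,[2.9,0.3,18.5],0.6],
    [1,[2.9,0.3,18.5],0.6],
    [1,[2.9,0.3,18.5],0.6],
    [1,[2.9,0.3,18.5],0.6]
  ]
}}

```text
clock: 32.1
eef_pos: [425.0, 189.4, 7.2]
tcp_rot: [3.135, -0.03, 0.14]
contact_force: [-2.1, -1.3, 12.0]
opening: 0.267
```

Call:
{"api": "drive_tool", "payload": {
  "moves": [
    [1,[0,0,-4],0],
    [1,[0,0,-8],0],
    [1,[0,0,-12],0],
    [1,[0,0,-12],0]
  ]
}}

```text
clock: 32.6
eef_pos: [423.2, 190.5, 130.2]
tcp_rot: [3.137, -0.036, 0.14]
contact_force: [1.1, 0.2, -1.5]
opening: 0.268
```

```bash
python3 -c "
from h import *
st()
y=-.24; u=np.array([np.cos(y),np.sin(y)]); v=np.array([-u[1],u[0]])
# blade dir = -u ; right-hand bends toward +v
t=np.array([635.2,9.9])+35*u-8*v; print(t)
to(t[0],t[1],120,y)"
```

```text
32.6 [423.2 190.5 130.2] [ 3.137 -0.036  0.14 ] F [ 1.1  0.2 -1.5] op 0.268 q [ 0.43  0.22  2.08 -0.02  0.8   1.87]
[667.29520811  -6.19029572]
shift cm [21.37 22.88  1.89] turn deg 21.8 | half turn alt -158.2
```

Call:
{"api": "drive_tool", "payload": {
  "moves": [
    [1,[21.4,22.9,1],21.8],
    [1,[21.4,22.9,1],21.8],
    [1,[21.4,22.9,1],21.8],
    [1,[21.4,22.9,1],21.8],
    [1,[21.4,22.9,1],21.8],
    [1,[21.4,22.9,1],21.8],
    [1,[21.4,22.9,1],21.8],
    [1,[21.4,22.9,1],21.8]
  ]
}}

```text
clock: 33.6
eef_pos: [665.8, -5.5, 128.1]
tcp_rot: [-3.133, -0.033, -0.239]
contact_force: [-0.1, 0.7, -1.9]
opening: 0.27
```

```bash
python3 -c "
from h import *
s=r.sense();f=r.grab_frame('wrist');save(f['color'],'w15');st()"
```

```text
33.65 [666.1  -5.4 128.4] [-3.133 -0.034 -0.239] F [ 0.1 -0.2 -2.3] op 0.27 q [-0.01  0.5   1.65  0.    0.95  1.8 ]
```

View pics/w15.png

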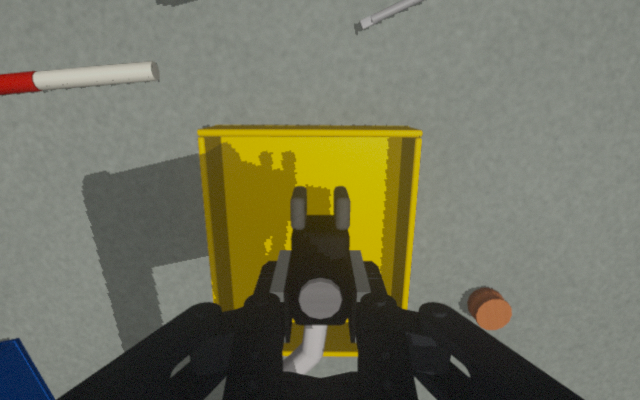

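Run:
```python
from edge import *
s=r.sense(); f=r.grab_frame('wrist'); T=campose(f,s)
c=edge((198,129.5),(422,129.5),45,90,f,T,'yel')
y=-.24;u=np.array([np.cos(y),np.sin(y)]); v=np.array([-u[1],u[0]])
d=s['eef_pos'][:2]-c; print('tcp in bin',d@u,d@v); st()
```

```text
yel width 148.1 yaw -0.239 c [634.7   8.7]
tcp in bin 33.81810118824695 -6.218923996188393
33.7 [666.4  -5.4 128.8] [-3.133 -0.034 -0.239] F [ 1.  -0.3 -0.3] op 0.265 q [-0.01  0.5   1.65  0.    0.95  1.8 ]
```

Call:
{"api": "drive_tool", "payload": {
  "moves": [
    [1,[-0.2,0,5],0],
    [1,[-0.2,0,8.5],0],
    [1,[-0.2,0,10.5],0],
    [1,[-0.2,0,11.1],0],
    [1,[-0.2,0,11.3],0],
    [1,[-0.2,0,11.4],0]
  ]
}}

```text
clock: 34.45
eef_pos: [669.4, -4.8, 15.9]
tcp_rot: [-3.132, -0.036, -0.239]
contact_force: [-0.3, 0.2, -1.8]
opening: 0.268
```

Call:
{"api": "drive_tool", "payload": {
  "moves": [
    [1,[0,0,0.1],0],
    [1,[0,0,0.2],0],
    [1,[0,0,0.3],0],
    [1,[0,0,0.4],0]
  ]
}}

```text
clock: 34.95
eef_pos: [669.6, -4.8, 12.4]
tcp_rot: [-3.132, -0.036, -0.239]
contact_force: [-3.5, -0.1, 12.2]
opening: 0.267
```

Call:
{"api": "drive_tool", "payload": {
  "moves": [
    [0.6,[0,0,-0.1],0],
    [0.5,[0,0,-0.1],0],
    [0.45,[0,0,-0.2],0],
    [0.45,[0,0,-0.2],0],
    [0.45,[0,0,-4],0],
    [0.45,[0,0,-9],0],
    [0,[-3,0,-15],0],
    [0,[-6,0,-20],0],
    [0,[-6,0,-20],0],
    [0,[-6,0,-20],0]
  ]
}}

```text
clock: 36.2
eef_pos: [604.0, 9.3, 210.2]
tcp_rot: [-3.132, -0.037, -0.239]
contact_force: [0.3, 0.3, 0.1]
opening: 1.001
```

```bash
python3 wl.py lever_right 671 -5 2.9 5 w16;  python3 -c "
from h import *
F=r.grab_frame('side');save(F['color'],'s4');F=r.grab_frame('scene');save(F['color'],'c4')"
```

```text
36.3 [603.6   9.1 208.7] [-3.133 -0.034 -0.239] F [-0.1  0.4  0.8] op 0.999 q [0.01 0.32 1.73 0.   1.05 1.82]
0.8 fit [670.68  -6.58   2.87] loss 0.275
```

View pics/w16.png

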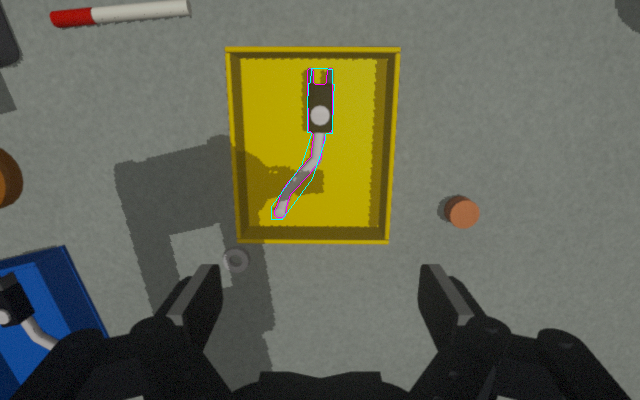

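View pics/s4.png

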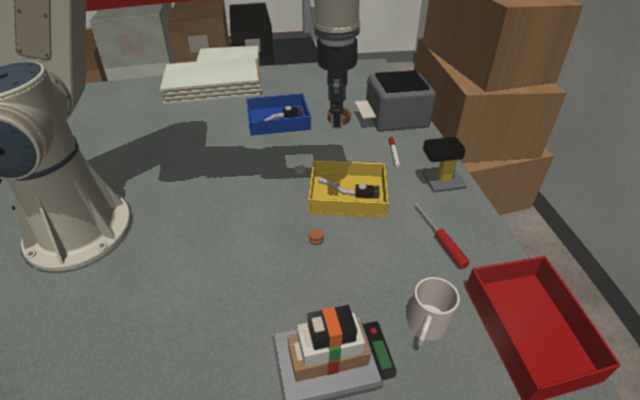

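All placed: the levers lie flat in their bins, the stack at about (330,345) is upright, and the arm is clear.

```bash
python3 -c "
from h import *
st(); print(r.sign_off())"
```

```text
36.4 [603.6   9.1 208.5] [-3.133 -0.034 -0.239] F [-0.9  0.2  0. ] op 1.0 q [0.01 0.32 1.73 0.   1.05 1.82]
the job is handed in; nothing more can be done
None
```

The job is done and handed in at about 36 s of the 125 s allowed; `sign_off()` reports no verdict, so I can't confirm the result.

**Cartons:** They are stacked on the scale in order: large, medium, small. Wrist-camera fits after each release put the large carton 2–4 mm from the plate's centre, the medium about 2 mm from the large, and the small about 1.5 mm from the medium. All long sides were within about 0.02 rad. The last side picture shows the stack upright.

**Levers:** The left lever lies in the blue bin and the right lever in the yellow bin, both flat with the silver cap up and let go. The gripper was clear above the table with about zero contact force at the end.

**Checks that disagreed or failed:**
- **Bin detection:** The network did not find the blue bin in one wrist view because the gripper hid it, so I used the bin's rim corners instead. They agreed with the earlier fit to about 1 mm.
- **Lever fits:** These had a high mismatch (about 0.3) because my model of the blade was rough, but the block outlines matched well.
- **Tool tilt:** The tool slowly drifted to about 0.035 rad of tilt over the run. That moved the descents sideways by 2–4 mm, which I allowed for.

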